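Set the bench length stop one hole longer

ROBOT

A 6-joint arm with a two-finger parallel gripper is mounted at the origin on a cart in front of the work surface, level with it; the furniture and walls round the work are solid. World frame = base frame: x ahead of the robot, y to its left, z up, the work surface at z = 0. Lengths are in m, angles in rad, forces in N, time in s.
With the tool pointing down it reaches from about 0.275 to 0.725 m from the base axis. Payload 15.9 kg.
Tool frame: the origin (TCP) lies midway between the tips of the shut fingers; the grasp point (between the pads) lies 19 mm behind it; z points along the fingers, y is the line along which they close (so a half turn about z gives the same grasp; the last joint's range is limited). The gripper opens to 85 mm and grips with 20 to 120 N. Pads are 22 mm wide; open, the fingers measure 114 mm over their backs; the gripper's body (76 mm by 85 mm) begins 54 mm behind the grasp point. The pads swing forward as they close: fully open they stand 13 mm farther back than shut.
Start: joints at [1.105, 0.213, -0.034, 1.323, 0, 1.571], TCP at [0.225, 0.447, 0.231] pointing down, gripper open.
Joint ranges: [-2.98, 2.98], [-0.74, 1.72], [-1.14, 1.35], [-2.1, 2.04], [-1.57, 1.44], [-3.14, 3.14]. Speed limits (rad/s): [1.89, 1.89, 2.39, 2.57, 3.14, 3.14].

INTERFACE

Orientations are given as a unit quaternion [w, x, y, z].
In Python, from cell import * gives the robot as it stands.
- The arm moves only by the shell command python3 -m handwheel 'ROWS'. ROWS is JSON, a list of rows, each a list of 5 numbers: the opening, from 0 (shut) to 1 (fully open), then the shift along the tool's x, y, z in m, then the turn about the tool's z in rad. In form: [[gripper, tx, ty, tz, twist], ...]. A call has 1 to 8 rows; each row shifts and turns the commanded pose from where the row before left it, along the tool's axes as they then stand; what a row does not reach is not made up. A row lasts 1/10 s, in which the tool goes at most 50 mm and 8.59 degrees, less where a joint would pass 70% of its speed; a pose out of reach is approached as far as the arm can. A call is refused whole if a number of a shift passes 0.05 or a number of a turn 0.15, either way. A call with a gripper value outside its range is refused whole. The fingers move at their own pace and stop on an object; the grip force is fixed at half the most. Time passes only in rows, so rows that do not move let the fingers close. It gives the time, the measured TCP pose, the force, the opening and the grip force at its end, in the units of the state.
- get_obs(): the state, without advancing time (a new reading comes with each control period).
- grab_frame(name): name is "scene" or "top" or "wrist"; returns a dict with "pixels" (384x512x3 uint8, red, green, blue), "vertical_fov" (degrees; the focal length in pixels is half the picture's height over the tangent of half this angle, whatever the lens; pixels are square), "cx", "cy" (the principal point, pixels), "camera_from_world" (4x4, takes a point from world to camera coordinates); the wrist camera has in their place "T_tool_cam" (4x4, takes a point from camera to tool coordinates, whose origin is the TCP and whose axes are the flange's). Camera axes: x right, y up, looking along -z (the intrinsics and any distortion apply to the point x, -y, -z); pixel columns grow to the right and rows downward; lengths in m; the calibration is good to about 2 mm. A picture is of the moment at which its call begins: read the wrist's pose just before it. There is no depth.
- sign_off(): hands the job in; it is judged then, once.
The state is a dict: "time_s": time; "joint_positions": joint angles; "dq": joint speeds; "joint_efforts": joint torques, N m; "tool_pos": TCP position; "orientation": TCP orientation; "ft_force": force on the tool from outside, world axes, zero at the start; "torque": the same for the moment, N m; "finger_gap": finger opening in m; "grip_force": force on a finger pad.
Only numpy, scipy, OpenCV 4.12 (cv2) and the standard library are available. Lean on these libraries where they do the work, as an engineer would, in place of code of your own. Each camera call takes 0.05 s, during which the arm holds its last target. There are 200 camera calls.

TASK

Set the bench length stop one hole longer: lift the guard cover off its two pins and lay it flat on the bench beside the stop, then press the spring button and push the thumb collar along until the button pops up through the other hole of the sleeve. Take the cover up again and seat it back fully down on its pins, turned half round so that its window clears the collar in its new place. Leave the other things on the bench where they are.

Things in the scene. Friction and masses are not known exactly. Their poses are not given: they have to be found in the camera images.
- stop: The bench length stop, fixed: grey base 112 mm (x), y -131 to +59, 10 mm thick; upright cheeks at x = -44 and +44 mm, 10 mm thick, y -58 to +58, tops 56 mm over the bench, on them two 8 mm pins, 9 mm high, tapered tips, at (+44, +40) and (-44, -40). Block at the -y end 52 mm high. Origin: on the bench, midway between the cheeks; z up. A square sleeve slides along its y on a fixed inner tube.
- sleeve (a joint): Travel of the aluminium sleeve (32 x 32 x 160 mm, top 46 mm over the bench) along the stop's +y, m. 0: button in the first hole (start); 0.040: in the second hole (wanted), 1.5 mm play. The button, when up, locks the sleeve. Sliding takes about 2 N, plus 4 to 8 N to start while the button is held flush.
- collar (a point): Middle of the top edge (64 mm over the bench) of the -y face of the black thumb collar on the sleeve: 40 (x) x 16 (y) mm, 18 mm higher than the sleeve's top. It moves with the sleeve; push this face to +y. At the start the button is 16 mm to the -y side of this face, so a fingertip set down against the face also presses it. With the cover on, its window keeps the collar from travelling.
- button (a joint): How far the spring button is pressed down, m. 0: fully up, 7.5 mm over the sleeve's top. 0.0075: flush with it, about 4 N. Held flush, its round top slips under the hole's edge when the sleeve is pushed along; then it stays down by itself under the sleeve (0.010) and pops up when the next hole comes over it.
- button_top (a point): The top of the spring button, a round-topped steel pin of 12 mm on the fixed inner tube: at x = 0, y = -44 mm of the stop, 53.5 mm above the bench when up. It moves up and down only.
- cover: Loose guard cover: dark steel plate 112 (x) x 116 (y) x 4 mm, flat underneath, about 0.2 kg. Origin: centre of its underside, z up. 11 mm pin holes at (+44, +40) and (-44, -40) mm; window 51 x 45 mm centred at (0, -29); grip rib on the other half. Start: on the cheeks, 56 mm over the bench, axes as the stop's, window round the collar. End: there, turned half round, rib half over the button.
- cover_grip (a point): Middle of the top edge of the cover's grip rib, 38 mm above the underside at (0, +28) mm of the cover. The rib is 12 mm thick (cover's x), 44 mm long (cover's y) and stands 34 mm above the plate: grip it across its 12 mm.
- sanding_block: Bystander: dark sanding block, 62 x 110 x 45 mm, left of the stop. Origin: centre of its underside.
- screwdriver: Bystander: screwdriver, 191 mm long, 29 mm high, lying in front of the stop. Origin: centre of its underside.
- masking_tape: Bystander: roll of tape, 104 mm across, 25 mm high, behind the stop. Origin: centre of its underside.
- mug: Bystander: mug, 94 mm high, behind the stop. Origin: centre of its underside.
- primer_tin: Bystander: round tin, 78 mm across, 78 mm high, at the left. Origin: centre of its underside.
Things that resemble listed ones, but are neither listed nor needed, are in the scene too. Of the things that look like the cover, the larger one is meant.

How it is judged:
On the way, in this order (a step that is already met when the one before it is completed fails the run):
1. the cover lies flat on the bench beside the stop, let go (height (world z) of cover below 0.006 m and angle between cover's own z axis and vertical below 0.06 rad and contact force between cover and the fingers below 0.1 N and linear speed of cover below 0.02 m/s), for 0.2 s.
2. the button has popped up through the second hole, the cover still on the bench (value of joint sleeve between 0.037 and 0.043 m and value of joint button below 0.0015 m and height (world z) of cover below 0.02 m), for 0.2 s.
At the end, for the whole second after the job is handed in: The sleeve is at its second hole (travel 37 to 43 mm), the button up (within 1.5 mm). The cover lies at rest on the cheeks over both pins, turned half round: origin within 4 mm of the stop's middle, 53 to 58.5 mm high, tilt under 0.03, axes within 0.08 rad, rib on the stop's -y half (value of joint sleeve between 0.037 and 0.043 m and value of joint button below 0.0015 m and horizontal distance between cover and stop below 0.004 m and z of cover in the frame of stop between 0.053 and 0.0585 m and y of cover_grip in the frame of stop below -0.02 m and angle between cover's own z axis and vertical below 0.03 rad and angle between the y axis of cover and the y axis of stop, either way round below 0.08 rad and linear speed of cover below 0.01 m/s); the robot touches nothing.
It fails at once if a bystander is moved by more than 20 mm (distance of any of sanding_block, screwdriver, masking_tape, mug, primer_tin from where it was at the start of the episode above 0.02 m).
It also fails if it takes over 69 s, if anything falls off the work surface, if the arm or the gripper's body presses on something with over 40 N, if the wrist force passes 120 N, or if a joint passes its speed limit or range.

## Working session

There is one attempt and no reset: what is moved stays moved. The work goes in short steps, Python scripts to look and compute and a shell command to move; the robot and the scene stay as the last step left them, time stands still between calls to the robot, and variables do not carry over. Pictures are saved under pics/ and viewed, at most 10 in all, crops included, and the job is handed in when it is done.

```bash
mkdir -p pics; ls
cat > h.py <<'E'
from cell import *
import numpy as np, cv2, pickle
def snap(name,fn):
    o=get_obs(); f=grab_frame(name); f['obs']=o
    cv2.imwrite('pics/'+fn+'.png',f['pixels'][:,:,::-1]); pickle.dump(f,open('pics/'+fn+'.pkl','wb')); return f
E
python3 - <<'E'
from h import *
for n in ("top","scene"):
    f=snap(n,n+'0'); print(n,{k:(v if k!='pixels' else 0) for k,v in f.items() if k!='obs'})
print(get_obs())
a=cv2.imread('pics/top0.png');b=cv2.imread('pics/scene0.png')
E
```

```text
pics
top {'pixels': 0, 'vertical_fov': 48.53794308493472, 'cx': 248.80537716381082, 'cy': 188.65203548578353, 'camera_from_world': array([[-0.01236907, -0.99991437, -0.00427331,  0.10861952],
       [ 0.97557326, -0.01300514,  0.21928902, -0.60095365],
       [-0.21932582, -0.00145653,  0.97565059, -1.12857737],
       [ 0.        ,  0.        ,  0.        ,  1.        ]])}
scene {'pixels': 0, 'vertical_fov': 47.78505253700889, 'cx': 260.0627744975633, 'cy': 192.00226753810526, 'camera_from_world': array([[ 0.87926003, -0.4762345 , -0.01012412, -0.4685952 ],
       [ 0.32252258,  0.57955562,  0.74839459, -0.3232495 ],
       [-0.35054383, -0.66129871,  0.66317647, -1.02085317],
       [ 0.        ,  0.        ,  0.        ,  1.        ]])}
{'time_s': 0.1, 'joint_positions': array([ 1.10498682e+00,  2.13316895e-01, -3.49922178e-02,  1.32350898e+00,
       -2.25489894e-05,  1.57075912e+00]), 'dq': array([-0.00033923, -0.00110071,  0.00153357, -0.00055674,  0.00105751,
       -0.0002423 ]), 'joint_efforts': array([-1.71464249e-03, -6.87247825e+01,  4.87810707e+01,  1.18797980e-02,
       -1.42731478e-04, -1.91318816e-05]), 'tool_pos': array([0.2244391 , 0.44644673, 0.23086232]), 'orientation': array([-1.06953606e-04,  2.30786684e-01,  9.73004237e-01, -4.99689982e-04]), 'ft_force': array([ 0.74607418,  0.47975191, -0.10703313]), 'torque': array([-0.01105429,  0.02074143, -0.01427493]), 'grip_force': 0.0, 'finger_gap': 0.08589825375751138}
```

View pics/top0.png

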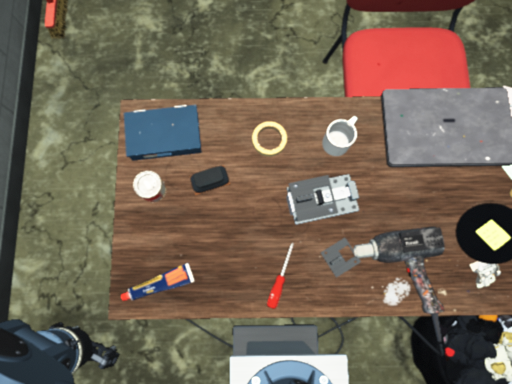

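View pics/scene0.png

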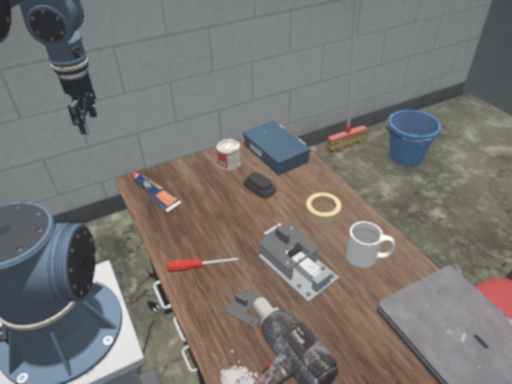

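Top view: the cover candidates are the dark plate on the stop at (320,198) and a smaller plate lying on the bench at (342,256). The one on the stop fits: it is larger, lies on the cheeks, and has a rib and a window around the collar. I'll confirm it in an enlarged crop.

Run:
```python
from h import *
a=cv2.imread('pics/top0.png')[165:285,275:375];b=cv2.imread('pics/scene0.png')[215:335,225:345]
c=np.hstack([cv2.resize(a,(500,600),interpolation=cv2.INTER_CUBIC)])
d=cv2.resize(b,(300,300),interpolation=cv2.INTER_CUBIC)
e=np.zeros((600,300,3),np.uint8);e[:300]=d
cv2.imwrite('pics/crop0.png',np.hstack([c,e]))
```

```text
(no output)
```

View pics/crop0.png

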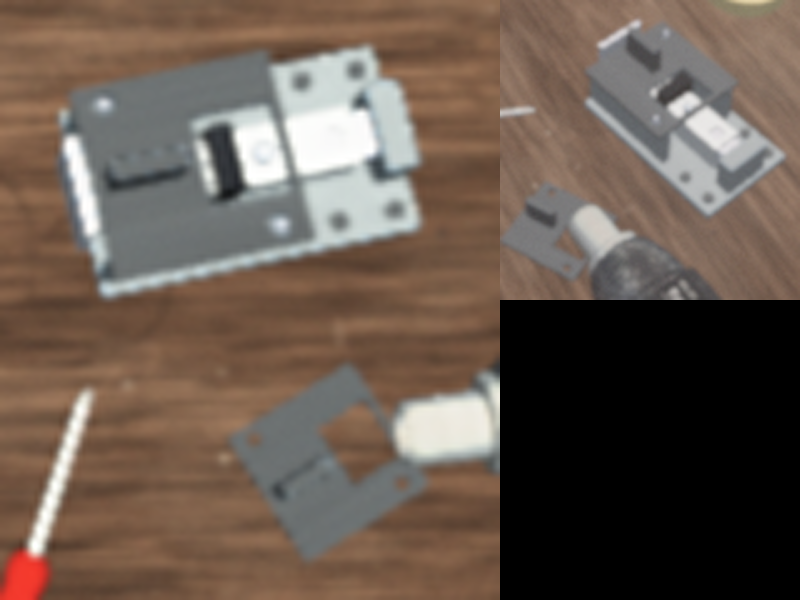

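The crop confirms it. The plate on the stop has pins at crop (103,104) and (281,226), its rib at about (148,165) and the collar in the window at (222,160). The small plate at (330,460) is a decoy. Now I'll fit the stop's pose.

```bash
cat >> h.py <<'E'
from scipy.optimize import least_squares
from scipy.spatial.transform import Rotation as R
def proj(f,P):
    if 'camera_from_world' in f: M=f['camera_from_world']
    else:
        o=f['obs'];q=o['orientation'];T=np.eye(4);T[:3,:3]=R.from_quat([q[1],q[2],q[3],q[0]]).as_matrix();T[:3,3]=o['tool_pos'];M=np.linalg.inv(T@f['T_tool_cam'])
    p=np.c_[P,np.ones(len(P))]@M.T; fl=192/np.tan(np.radians(f['vertical_fov'])/2)
    return np.c_[f['cx']+fl*p[:,0]/-p[:,2], f['cy']+fl*(-p[:,1])/-p[:,2]]
def fit(f,loc,px,x0):
    loc=np.array(loc,float);px=np.array(px,float)
    def w(x): c,s=np.cos(x[2]),np.sin(x[2]);return np.c_[x[0]+c*loc[:,0]-s*loc[:,1],x[1]+s*loc[:,0]+c*loc[:,1],loc[:,2]]
    r=least_squares(lambda x:(proj(f,w(x))-px).ravel(),x0,loss='soft_l1');return r.x,r.fun.reshape(-1,2)
E
python3 - <<'E'
from h import *
f=pickle.load(open('pics/top0.pkl','rb'))
c=np.array([(103,104),(281,226),(72,90),(268,52),(313,245),(103,280)],float)
px=(c+.5)/5-.5+[275,165]
loc=[(.044,.04,.064),(-.044,-.04,.064),(.056,.058,.06),(.056,-.058,.06),(-.056,-.058,.06),(-.056,.058,.06)]
x,r=fit(f,loc,px,[.5,-.1,0]);print(x,r)
fl=192/np.tan(np.radians(f['vertical_fov'])/2)
# bench positions
Mi=np.linalg.inv(f['camera_from_world'])
for n,u,v,z in [('driver tip',292,244,0.01),('driver butt',272,306,0.01),('block',209,180,.04),('tape',270,138,.02),('mug',338,140,.05),('decoy',342,256,0),('gun nose',358,251,.04),('decoy upleft',322,252,0),('decoytop',345,238,0),('edge bottom',300,316,0),('edge l',113,250,0)]:
    d=np.array([(u-f['cx'])/fl,-(v-f['cy'])/fl,-1]);d=Mi[:3,:3]@d;o=Mi[:3,3];print(n,(o+d*(z-o[2])/d[2]).round(3))
g=grab_frame('wrist');print(g['T_tool_cam'],g['vertical_fov'],g['cx'],g['cy'])
E
```

```text
[ 0.57525084 -0.07770315  0.16824011] [[ 0.32132846 -0.46145114]
 [-0.65010779  0.38956039]
 [-0.71244606 -0.27970853]
 [ 0.10596906  0.15075032]
 [-0.04523639 -0.13466609]
 [ 1.14609215  0.31464768]]
driver tip [ 0.451 -0.021  0.01 ]
driver butt [0.281 0.041 0.01 ]
block [0.635 0.216 0.04 ]
tape [0.768 0.035 0.02 ]
mug [ 0.748 -0.161  0.05 ]
decoy [ 0.416 -0.163  0.   ]
gun nose [ 0.427 -0.2    0.04 ]
decoy upleft [ 0.428 -0.107  0.   ]
decoytop [ 0.467 -0.175  0.   ]
edge bottom [ 0.253 -0.037  0.   ]
edge l [0.442 0.494 0.   ]
[[ 1.26412274e-03  9.51629996e-01  3.07243799e-01  7.86706222e-02]
 [ 9.99999193e-01 -1.16469604e-03 -5.06965574e-04 -6.92370912e-04]
 [-1.24598011e-04  3.07244192e-01 -9.51630701e-01 -1.43654661e-01]
 [ 0.00000000e+00  0.00000000e+00  0.00000000e+00  1.00000000e+00]] 59.54432456586414 260.9228372566946 189.0294163309619
```

```bash
cat >> h.py <<'E'
S=[0.57525,-0.0777,0.168]
def st(x,y): c,s=np.cos(S[2]),np.sin(S[2]);return np.array([S[0]+c*x-s*y,S[1]+s*x+c*y])
def go(x,y,z,head=None):
    "print tool-axis shift (axes as they stand) to world x,y,z and twist to tool-x heading"
    o=get_obs();q=o['orientation'];m=R.from_quat([q[1],q[2],q[3],q[0]])
    d=m.inv().apply(np.array([x,y,z])-o['tool_pos']);X=m.as_matrix()[:,0];h=np.arctan2(X[1],X[0])
    print('shift',d.round(4),'n50',(abs(d).max()/.05).round(1),'head',h.round(4),'q6',o['joint_positions'][5].round(3),'tilt z',m.as_matrix()[:,2].round(3))
    if head is not None: t=-(head-h);t=(t+np.pi)%(2*np.pi)-np.pi;print('twist',t.round(4))
E
python3 - <<'E'
from h import *
x,y=st(0,.028);go(x,y,.23,S[2]+np.pi/2)
E
```

```text
shift [-0.5323 -0.2882  0.0012] n50 10.6 head 2.6758 q6 1.571 tilt z [-0.    -0.001 -1.   ]
twist 0.937
```

```bash
python3 -m handwheel '[[0.6,-0.041,-0.0222,0,0],[0.6,-0.041,-0.0222,0,0],[0.6,-0.041,-0.0222,0,0],[0.6,-0.041,-0.0222,0,0],[0.6,-0.041,-0.0222,0,0],[0.6,-0.041,-0.0222,0,0],[0.6,-0.041,-0.0222,0,0],[0.6,-0.041,-0.0222,0,0]]' && python3 -m handwheel '[[0.6,-0.041,-0.0222,0,0],[0.6,-0.041,-0.0222,0,0],[0.6,-0.041,-0.0222,0,0],[0.6,-0.041,-0.0222,0,0],[0.6,-0.041,-0.0222,0,0],[0.6,0,0,0,0.134],[0.6,0,0,0,0.134],[0.6,0,0,0,0.134]]' && python3 -m handwheel '[[0.6,0,0,0,0.134],[0.6,0,0,0,0.134],[0.6,0,0,0,0.134],[0.6,0,0,0,0.134],[0.6,0,0,0,0],[0.6,0,0,0,0]]'
python3 - <<'E'
from h import *
x,y=st(0,.028);go(x,y,.23,S[2]+np.pi/2)
f=snap('wrist','w0')
P=np.array([[*st(a,b),c] for a,b,c in [(.044,.04,.065),(-.044,-.04,.065),(.006,.028,.094),(0,.05,.094),(0,.006,.094),(0,.008,.064)]]);print(proj(f,P).round(1))
E
```

```text
time_s: 0.95
tool_pos: [0.4385, 0.1389, 0.2313]
orientation: [0.0, 0.231, 0.973, 0.0]
ft_force: [1.0, 1.1, -0.7]
finger_gap: 0.0514
grip_force: 0.0
time_s: 1.75
tool_pos: [0.5711, -0.051, 0.2308]
orientation: [-0.0, 0.423, 0.906, -0.0]
ft_force: [-0.2, -0.3, 0.6]
finger_gap: 0.0513
grip_force: 0.0
time_s: 2.35
tool_pos: [0.5711, -0.0505, 0.2311]
orientation: [-0.0, 0.644, 0.765, -0.0]
ft_force: [-0.2, 1.8, 0.0]
finger_gap: 0.0511
grip_force: 0.0
shift [ 0.0005 -0.0004  0.0011] n50 0.0 head 1.7419 q6 1.311 tilt z [-0.  0. -1.]
twist 0.0031
[[307.8 154.4]
 [217.1 231.7]
 [267.7 174.8]
 [260.9 149.7]
 [260.7 198.7]
 [260.7 186.4]]
```

View pics/w0.png

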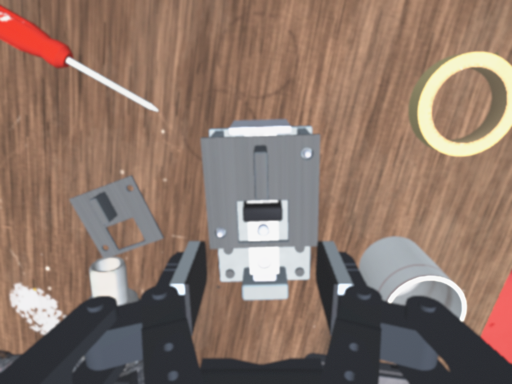

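Wrist view: the pins are at about (307,154) and (220,232), the rib runs from (261,147) to (261,198), and the collar is at (262,211). The predictions agree to about 3 px. I'll refine with centroids.

Run:
```python
from h import *
f=pickle.load(open('pics/w0.pkl','rb'));g=cv2.cvtColor(f['pixels'],cv2.COLOR_RGB2GRAY).astype(float)
def blob(u,v,r=7):
    w=np.clip(g[v-r:v+r+1,u-r:u+r+1]-110,0,None);Y,X=np.mgrid[v-r:v+r+1,u-r:u+r+1];return (w*X).sum()/w.sum(),(w*Y).sum()/w.sum()
p=[blob(307,154),blob(220,232)];print(p)
c=g[125:265,190:330]
m=((c<105)).astype(np.uint8)
cor=cv2.goodFeaturesToTrack(g.astype(np.uint8)[125:265,190:330],25,.05,8);cor=cor.reshape(-1,2)+[190,125]
want=np.array([(203,138),(319,134),(319,247),(211,247)])
cc=[cor[np.argmin(np.hypot(*(cor-w).T))] for w in want];print(cc)
loc=[(.044,.04,.065),(-.044,-.04,.065),(-.056,.058,.06),(.056,.058,.06),(.056,-.058,.06),(-.056,-.058,.06)]
for k in (2,6):
    x,r=fit(f,loc[:k],(p+cc)[:k],S);print(x,r.round(2).tolist())
cv2.imwrite('pics/w0c.png',cv2.resize(f['pixels'][120:310,185:335,::-1],(474,600),interpolation=cv2.INTER_CUBIC))
```

```text
[(np.float64(306.66513963527444), np.float64(153.40833406748305)), (np.float64(220.22889043963713), np.float64(232.30874289701924))]
[array([210., 135.]), array([306., 127.]), array([319., 242.]), array([219., 249.])]
[ 0.57620903 -0.07758796  0.20359494] [[0.65, -0.6], [-0.73, 0.86]]
[ 0.57645147 -0.07609783  0.22963545] [[0.13, -3.26], [0.82, 0.56], [-10.87, 1.19], [12.69, 2.33], [0.19, -0.4], [-7.23, -1.92]]
```

View pics/w0c.png

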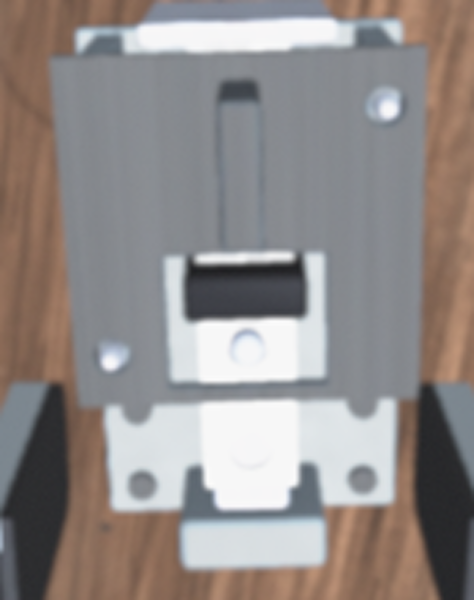

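Run:
```python
from h import *
f=pickle.load(open('pics/w0.pkl','rb'))
c=np.array([(53,57),(425,47),(420,397),(80,406)],float);px=(c+.5)/3.16-.5+[185,120]
p=[(306.67,153.4),(220.2,232.3)]
loc=[(.044,.04,.063),(-.044,-.04,.063),(-.056,.058,.06),(.056,.058,.06),(.056,-.058,.06),(-.056,-.058,.06)]
for a in ([0,1],[2,3,4,5],range(6)):
    x,r=fit(f,[loc[i] for i in a],[(p+px.tolist())[i] for i in a],S);print(x,r.round(2).tolist())
```

```text
[ 0.57633976 -0.07815472  0.20280213] [[0.41, -0.38], [-0.45, 0.51]]
[ 0.57682988 -0.07908323  0.20182768] [[-0.72, -0.04], [0.93, -0.37], [-0.23, 0.32], [0.12, 0.25]]
[ 0.57664475 -0.07880727  0.20321002] [[0.56, 0.33], [-0.22, 1.14], [-0.96, -0.27], [0.72, -0.78], [-0.27, -0.01], [0.06, 0.05]]
```

```bash
sed -i 's/^S=.*/S=[0.5765,-0.0784,0.203]/' h.py
python3 - <<'E'
from h import *
x,y=st(0,.028);go(x,y,.069,S[2]+np.pi/2)
E
```

```text
shift [-0.0004 -0.0003  0.1622] n50 3.2 head 1.7417 q6 1.312 tilt z [-0.  0. -1.]
twist -0.0321
```

```bash
python3 -m handwheel '[[0.6,0,0,0,-0.032],[0.6,0,0,0.04,0],[0.6,0,0,0.04,0],[0.6,0,0,0.03,0],[0.6,0,0,0.03,0],[0.6,0,0,0.022,0],[0.6,0,0,0,0]]' && python3 -m handwheel '[[0,0,0,0,0],[0,0,0,0,0],[0,0,0,0,0],[0,0,0,0,0],[0,0,0,0,0],[0,0,0,0,0]]'
```

```text
time_s: 3.1
tool_pos: [0.5691, -0.0504, 0.0666]
orientation: [-0.002, 0.632, 0.775, -0.001]
ft_force: [-0.9, 0.4, -0.2]
finger_gap: 0.0512
grip_force: 0.0
time_s: 3.7
tool_pos: [0.5721, -0.0506, 0.0709]
orientation: [0.001, 0.633, 0.774, 0.001]
ft_force: [-0.6, 1.6, 7.2]
finger_gap: 0.0112
grip_force: 59.5
```

```bash
python3 -m handwheel '[[0,0,0,-0.01,0],[0,0,0,-0.01,0],[0,0,0,-0.015,0],[0,0,0,-0.02,0],[0,0,0,-0.025,0],[0,0,0,0,0]]'
python3 - <<'E'
from h import *
print(get_obs()['finger_gap'])
x,y=st(0,.028);go(x,y,.069,S[2]+np.pi/2)
go(.53,.09+.028,.15)
E
```

```text
time_s: 4.3
tool_pos: [0.573, -0.0507, 0.1535]
orientation: [0.002, 0.633, 0.774, 0.002]
ft_force: [0.2, 0.3, -2.2]
finger_gap: 0.0109
grip_force: 58.8
0.010903426031846703
shift [ 0.0003 -0.0026  0.0845] n50 1.7 head 1.7699 q6 1.283 tilt z [ 0.006 -0.    -1.   ]
twist -0.0039
shift [ 0.1739 -0.0088  0.0032] n50 3.5 head 1.7699 q6 1.283 tilt z [ 0.006 -0.    -1.   ]
```

```bash
python3 -m handwheel '[[0,0.03,0.002,0,0],[0,0.045,0,0,0],[0,0.045,0,0,0],[0,0.045,0,0,0],[0,0.013,0,0.02,0],[0,0,0,0.04,0],[0,0,0,0.04,0],[0,0,0,0,0]]'
python3 - <<'E'
from h import *
f=snap('scene','s1');f=snap('wrist','w1')
a=cv2.imread('pics/s1.png')[140:320,200:350]
b=cv2.imread('pics/w1.png')
cv2.imwrite('pics/c1.png',np.hstack([cv2.resize(a,(333,400)),cv2.resize(b,(467,400))]))
go(.52,.12,.0165)
E
```

```text
time_s: 5.1
tool_pos: [0.5344, 0.1238, 0.045]
orientation: [-0.002, 0.633, 0.774, -0.003]
ft_force: [-1.3, -1.1, -2.2]
finger_gap: 0.0109
grip_force: 59.2
shift [-0.0006 -0.0182  0.0335] n50 0.7 head 1.7697 q6 1.599 tilt z [-0.001 -0.    -1.   ]
```

View pics/c1.png

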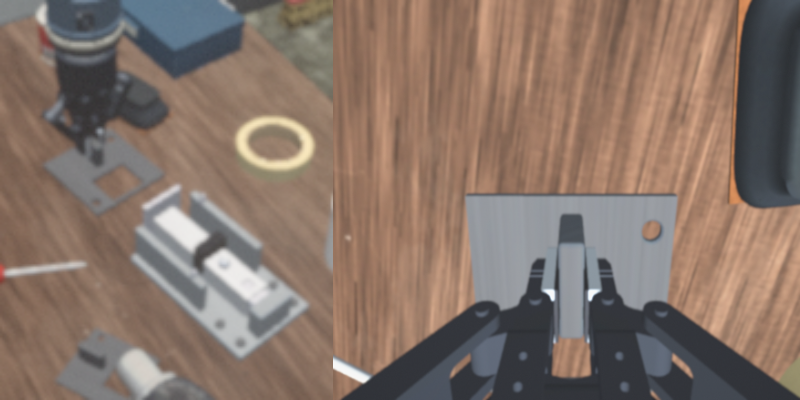

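The cover is held level. Its right edge (675 px) is well clear of the sanding block (735 px), and the pictures show the bare stop and sleeve. I'll lower it, shifting 18 mm away from the block.

```bash
python3 -m handwheel '[[0,0,-0.018,0.01,0],[0,0,0,0.01,0],[0,0,0,0.007,0],[0,0,0,0.003,0],[0,0,0,0.0015,0],[0,0,0,0,0]]'
```

```text
time_s: 5.8
tool_pos: [0.5207, 0.1209, 0.018]
orientation: [0.0, 0.633, 0.774, 0.0]
ft_force: [-0.1, -1.1, -2.8]
finger_gap: 0.0106
grip_force: 59.4
```

```bash
python3 -m handwheel '[[0,0,0,0.0015,0],[0,0,0,0.0015,0],[0,0,0,0,0]]'
```

```text
time_s: 6.1
tool_pos: [0.5205, 0.1208, 0.015]
orientation: [0.0, 0.633, 0.774, 0.0]
ft_force: [0.7, -0.0, -2.3]
finger_gap: 0.0107
grip_force: 59.5
```

```bash
python3 -m handwheel '[[0,0,0,0.0015,0],[0,0,0,0,0]]';python3 -m handwheel '[[0,0,0,0.001,0],[0,0,0,0,0]]'
```

```text
time_s: 6.3
tool_pos: [0.5206, 0.1209, 0.0149]
orientation: [0.0, 0.633, 0.774, 0.0]
ft_force: [-10.9, -3.3, 29.8]
finger_gap: 0.0109
grip_force: 64.1
time_s: 6.5
tool_pos: [0.5206, 0.1209, 0.0149]
orientation: [0.001, 0.633, 0.774, 0.001]
ft_force: [-18.4, -4.2, 51.5]
finger_gap: 0.0107
grip_force: 66.9
```

```bash
python3 -m handwheel '[[0,0,0,-0.002,0],[0.5,0,0,0,0],[0.5,0,0,0,0],[0.5,0,0,0,0],[0.5,0,0,0,0],[0.5,0,0,-0.03,0],[0.5,0,0,-0.05,0],[0.5,0,0,-0.04,0]]'
python3 - <<'E'
from h import *
x,y=st(0,-.028-.0135);go(x,y,.13,S[2]+np.pi/2)
E
```

```text
time_s: 7.3
tool_pos: [0.5201, 0.1208, 0.1363]
orientation: [0.0, 0.633, 0.774, 0.0]
ft_force: [0.4, -0.4, -1.0]
finger_gap: 0.0427
grip_force: 0.0
shift [-0.2479  0.016   0.0063] n50 5.0 head 1.7698 q6 1.6 tilt z [ 0.  0. -1.]
twist -0.004
```

```bash
python3 -m handwheel '[[0,-0.0496,0.0032,0,0],[0,-0.0496,0.0032,0,0],[0,-0.0496,0.0032,0,0],[0,-0.0496,0.0032,0,0],[0,-0.0496,0.0032,0,0],[0,0,0,0,-0.004],[0,0,0,0,0],[0,0,0,0,0]]'
python3 - <<'E'
from h import *
f=pickle.load(open('pics/w0.pkl','rb'));P=[[*st(a,b),c] for a,b,c in [(0,-.028,.064),(0,-.044,.0535)]];q=proj(f,np.array(P));print(((q-[185,120]+.5)*3.16).round(1))
x,y=st(0,-.0415);go(x,y,.056,S[2]+np.pi/2);print(get_obs()['tool_pos'],get_obs()['ft_force'])
E
```

```text
time_s: 8.1
tool_pos: [0.5847, -0.1185, 0.1341]
orientation: [-0.0, 0.632, 0.775, -0.0]
ft_force: [-0.8, 0.7, -0.4]
finger_gap: -0.0003
grip_force: 0.0
[[247.  322. ]
 [248.3 353.8]]
shift [-0.0006  0.0001  0.0781] n50 1.6 head 1.7741 q6 1.167 tilt z [-0.001  0.    -1.   ]
twist 0.0003
[ 0.58472808 -0.11848568  0.13409423] [-0.81529251  0.73879237 -0.37695092]
```

```bash
python3 -m handwheel '[[0,0,0,0.03,0],[0,0,0,0.03,0],[0,0,0,0.014,0],[0,0,0,0.004,0],[0,0,0,0,0]]';python3 -m handwheel '[[0,0,0,0.003,0],[0,0,0,0,0]]';python3 -m handwheel '[[0,0,0,0.003,0],[0,0,0,0,0]]'
```

```text
time_s: 8.6
tool_pos: [0.5848, -0.1181, 0.0564]
orientation: [-0.0, 0.631, 0.776, -0.0]
ft_force: [-0.2, -0.5, 0.3]
finger_gap: -0.0002
grip_force: 0.0
time_s: 8.8
tool_pos: [0.5854, -0.119, 0.054]
orientation: [0.0, 0.632, 0.775, 0.0]
ft_force: [0.2, -0.4, 0.9]
finger_gap: -0.0004
grip_force: 0.0
time_s: 9.0
tool_pos: [0.5854, -0.1192, 0.0505]
orientation: [0.0, 0.632, 0.775, 0.0]
ft_force: [0.9, 0.5, 2.1]
finger_gap: -0.0002
grip_force: 1.3
```

Button contact (2.1 N). I'll go down to flush.

```bash
python3 -m handwheel '[[0,0,0,0.002,0],[0,0,0,0.001,0],[0,0,0,0,0]]';python3 -m handwheel '[[0,0,0,0.001,0],[0,0,0,0,0]]'
```

```text
time_s: 9.3
tool_pos: [0.5853, -0.1192, 0.0474]
orientation: [0.0, 0.632, 0.775, 0.0]
ft_force: [2.6, 0.7, 3.2]
finger_gap: -0.0004
grip_force: 1.8
time_s: 9.5
tool_pos: [0.5852, -0.1192, 0.0463]
orientation: [0.0, 0.632, 0.775, 0.0]
ft_force: [3.1, 0.2, 4.5]
finger_gap: 0.0001
grip_force: 1.9
```

```bash
python3 -m handwheel '[[0,0,0,0.0005,0],[0,0.002,0,0,0],[0,0.001,0,0,0]]';python3 -m handwheel '[[0,0.001,0,0,0],[0,0.001,0,0,0]]';python3 -m handwheel '[[0,0.001,0,0,0],[0,0.001,0,0,0]]'
```

```text
time_s: 9.8
tool_pos: [0.5845, -0.1167, 0.046]
orientation: [0.001, 0.632, 0.775, -0.0]
ft_force: [2.0, -2.7, 6.2]
finger_gap: -0.0001
grip_force: 2.7
time_s: 10.0
tool_pos: [0.5841, -0.1149, 0.046]
orientation: [0.001, 0.632, 0.775, -0.0]
ft_force: [1.3, -3.2, 6.2]
finger_gap: -0.0
grip_force: 2.9
time_s: 10.2
tool_pos: [0.5836, -0.113, 0.046]
orientation: [0.001, 0.632, 0.775, -0.0]
ft_force: [0.3, -4.1, 5.6]
finger_gap: 0.0002
grip_force: 2.9
```

```bash
python3 -m handwheel '[[0,0.0015,0,0,0],[0,0.0015,0,0,0]]';python3 -m handwheel '[[0,0.0015,0,0,0],[0,0.0015,0,0,0]]';python3 -m handwheel '[[0,0.0015,0,0,0],[0,0.0015,0,0,0]]'
```

```text
time_s: 10.4
tool_pos: [0.5832, -0.1107, 0.0461]
orientation: [0.001, 0.632, 0.775, -0.001]
ft_force: [1.4, -2.0, 5.7]
finger_gap: -0.0001
grip_force: 5.1
time_s: 10.6
tool_pos: [0.5824, -0.1069, 0.046]
orientation: [0.0, 0.632, 0.775, -0.0]
ft_force: [1.9, -2.2, 5.4]
finger_gap: 0.0005
grip_force: 5.1
time_s: 10.8
tool_pos: [0.5818, -0.1039, 0.046]
orientation: [0.0, 0.632, 0.775, -0.0]
ft_force: [0.8, -2.6, 6.6]
finger_gap: -0.0001
grip_force: 4.7
```

Run:
```python
from h import *
f=snap('scene','s2');
a=cv2.imread('pics/s2.png')[220:310,240:345]
cv2.imwrite('pics/c2.png',cv2.resize(a,(700,600),interpolation=cv2.INTER_CUBIC))
P=np.array([[*st(a,b),c] for a,b,c in [(.02,-.028,.064),(-.02,-.028,.064),(0,-.044,.0535),(0,.012,.064),(-.02,.012,.064)]]);print(((proj(f,P)-[240,220]+.5)*6.667).round(0))
x,y=st(0,-.0415);go(x,y,.046)
```

```text
[[416. 178.]
 [341. 230.]
 [406. 246.]
 [308. 144.]
 [270. 169.]]
shift [-0.0158 -0.      0.    ] n50 0.3 head 1.7736 q6 1.192 tilt z [ 0.    -0.001 -1.   ]
```

View pics/c2.png

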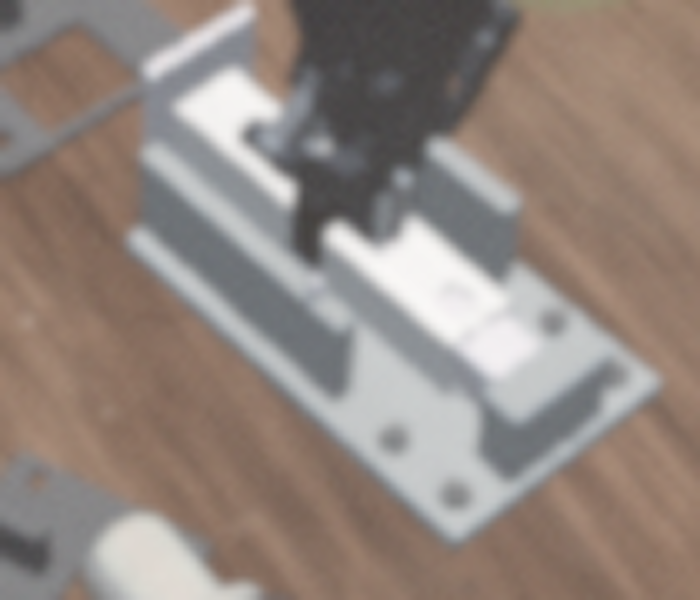

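The sleeve has moved: the seam is at (460,345), the second hole at (458,295), and the button is under the sleeve. An end plate on the sleeve, with its top edge from (145,75) to (255,10), travels towards the cover, so I'll check that clearance.

Run:
```python
from h import *
w=pickle.load(open('pics/w0.pkl','rb'));s=pickle.load(open('pics/s2.pkl','rb'))
for z in (.046,.056,.065):
  for y in (.06,.07,.08):
    P=np.array([[*st(a,y),z] for a in(-.03,.03)]);print(z,y,((proj(w,P)-[185,120]+.5)*3.16).round(0).tolist(),((proj(s,P)-[240,220]+.5)*6.667).round(0).tolist())
# seam travel and cover corner on bench
for b in (-.107,-.1,-.09,-.08):
    print(b,((proj(s,np.array([[*st(0,b),.046]]))-[240,220]+.5)*6.667).round(0))
x=.5205,.1208
c=np.array(x)-.028*np.array([-np.sin(.203),np.cos(.203)])
def inst(p): d=np.array(p)-S[:2];return d@[np.cos(S[2]),np.sin(S[2])],d@[-np.sin(S[2]),np.cos(S[2])]
print('cover centre in stop',inst(c))
```

```text
0.046 0.06 [[141.0, 39.0], [336.0, 33.0]] [[171.0, 143.0], [282.0, 72.0]]
0.046 0.07 [[139.0, 6.0], [336.0, 0.0]] [[155.0, 129.0], [265.0, 59.0]]
0.046 0.08 [[137.0, -27.0], [336.0, -34.0]] [[139.0, 115.0], [249.0, 46.0]]
0.056 0.06 [[138.0, 44.0], [339.0, 38.0]] [[171.0, 126.0], [282.0, 55.0]]
0.056 0.07 [[136.0, 10.0], [339.0, 4.0]] [[155.0, 112.0], [266.0, 42.0]]
0.056 0.08 [[134.0, -24.0], [338.0, -31.0]] [[139.0, 98.0], [250.0, 29.0]]
0.065 0.06 [[136.0, 48.0], [341.0, 42.0]] [[171.0, 111.0], [283.0, 40.0]]
0.065 0.07 [[133.0, 14.0], [341.0, 7.0]] [[155.0, 97.0], [266.0, 27.0]]
0.065 0.08 [[131.0, -22.0], [341.0, -28.0]] [[138.0, 83.0], [250.0, 13.0]]
-0.107 [[523. 358.]]
-0.1 [[509. 347.]]
-0.09 [[490. 330.]]
-0.08 [[472. 314.]]
cover centre in stop (np.float64(-0.014689665469299971), np.float64(0.17839974255894814))
```

The end plate will finish at about y = 0.106 in the stop frame and the cover edge is at 0.120, so it clears. I'll continue pushing.

```bash
python3 -m handwheel '[[0,0.0,0,-0.0015,0],[0,0.002,0,0,0],[0,0.003,0,0,0],[0,0.003,0,0,0],[0,0.003,0,0,0],[0,0.003,0,0,0],[0,0.003,0,0,0]]';python3 -m handwheel '[[0,0.0015,0,0,0],[0,0.0015,0,0,0]]';python3 -m handwheel '[[0,0.0015,0,0,0],[0,0.0015,0,0,0]]'
```

```text
time_s: 11.55
tool_pos: [0.578, -0.0866, 0.0471]
orientation: [-0.0, 0.632, 0.775, -0.0]
ft_force: [-2.5, -5.6, -0.1]
finger_gap: 0.0003
grip_force: 2.0
time_s: 11.75
tool_pos: [0.5778, -0.0835, 0.0473]
orientation: [-0.0, 0.632, 0.775, 0.0]
ft_force: [-0.1, -0.7, -0.1]
finger_gap: 0.0002
grip_force: 0.5
time_s: 11.95
tool_pos: [0.5773, -0.0806, 0.0474]
orientation: [-0.0, 0.632, 0.775, 0.0]
ft_force: [0.2, 0.7, -0.3]
finger_gap: -0.0
grip_force: 0.0
```

```bash
python3 -m handwheel '[[0,0.001,0,0,0],[0,0.001,0,0,0]]';python3 -m handwheel '[[0,0.001,0,0,0],[0,0.001,0,0,0]]'
python3 - <<'E'
from h import *
x,y=st(0,-.028-.011+.04);go(x,y,.046)
E
```

```text
time_s: 12.15
tool_pos: [0.5768, -0.0788, 0.0474]
orientation: [0.0, 0.632, 0.775, 0.0]
ft_force: [-0.5, -0.2, 0.2]
finger_gap: -0.0004
grip_force: 0.0
time_s: 12.35
tool_pos: [0.5764, -0.0771, 0.0474]
orientation: [0.0, 0.632, 0.775, -0.0]
ft_force: [1.6, -1.0, -0.3]
finger_gap: -0.0002
grip_force: 0.5
shift [-0.0003 -0.0002  0.0014] n50 0.0 head 1.7737 q6 1.235 tilt z [ 0. -0. -1.]
```

```bash
for i in 1 2 3; do :; done; python3 -m handwheel '[[0,0.001,0,0,0],[0,0,0,0,0]]';python3 -m handwheel '[[0,0.001,0,0,0],[0,0,0,0,0]]';python3 -m handwheel '[[0,0.001,0,0,0],[0,0,0,0,0]]'
python3 - <<'E'
from h import *
f=snap('scene','s3');cv2.imwrite('pics/c3.png',cv2.resize(cv2.imread('pics/s3.png')[220:310,240:345],(700,600),interpolation=cv2.INTER_CUBIC))
E
```

```text
time_s: 12.55
tool_pos: [0.5761, -0.0759, 0.0473]
orientation: [-0.0, 0.632, 0.775, 0.0]
ft_force: [0.1, 0.2, -0.7]
finger_gap: 0.0002
grip_force: 0.0
time_s: 12.75
tool_pos: [0.576, -0.0754, 0.0473]
orientation: [0.0, 0.632, 0.775, -0.0]
ft_force: [1.0, -4.4, 0.7]
finger_gap: 0.0
grip_force: 2.2
time_s: 12.95
tool_pos: [0.5759, -0.075, 0.0474]
orientation: [0.001, 0.632, 0.775, -0.001]
ft_force: [1.7, -9.6, -1.5]
finger_gap: -0.0001
grip_force: 4.7
```

View pics/c3.png

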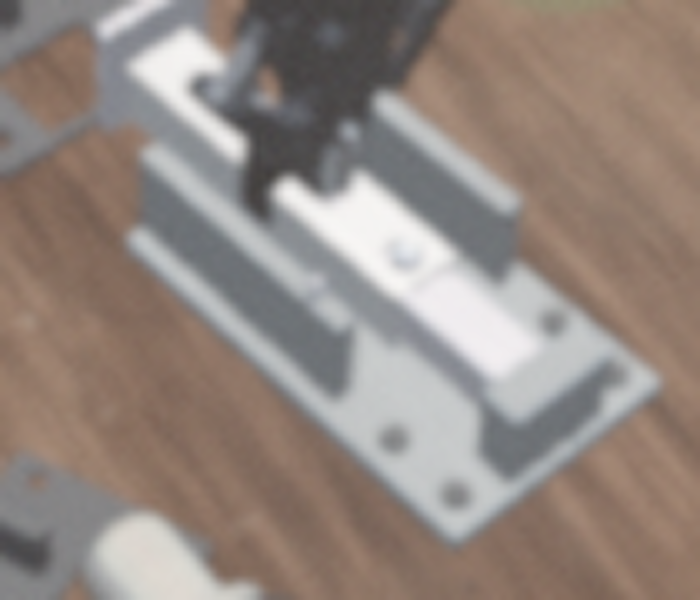

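The button is up in the second hole at crop (405,250), where (406,246) was predicted for "up", and the force rise shows it is locked. I'll back off and go above the cover.

```bash
python3 -m handwheel '[[0,-0.004,0,0,0],[0,0,0,-0.03,0],[0,0,0,-0.05,0],[0,0,0,-0.05,0],[0,0,0,-0.05,0]]'
python3 - <<'E'
from h import *
go(.5205,.1208,.225,S[2]+np.pi/2)
E
```

```text
time_s: 13.5
tool_pos: [0.5759, -0.0777, 0.2293]
orientation: [-0.0, 0.632, 0.775, 0.0]
ft_force: [1.8, -0.8, 1.0]
finger_gap: -0.0001
grip_force: 0.0
shift [ 0.2056 -0.0142  0.0045] n50 4.1 head 1.774 q6 1.233 tilt z [-0.     0.001 -1.   ]
twist 0.0002
```

```bash
python3 -m handwheel '[[0.6,0.041,-0.003,0,0],[0.6,0.041,-0.003,0,0],[0.6,0.041,-0.003,0,0],[0.6,0.041,-0.003,0,0],[0.6,0.042,-0.002,0,0],[0.6,0,0,0,0],[0.6,0,0,0,0]]'
python3 - <<'E'
from h import *
f=snap('wrist','w2')
go(.5205,.1208,.03,S[2]+np.pi/2)
c=[*(np.array([.5205,.1208])-.028*np.array([-np.sin(.203),np.cos(.203)])),.203]
loc=np.array([(.044,.04,.004),(-.044,-.04,.004),(.056,.058,.004),(.056,-.058,.004),(-.056,-.058,.004),(-.056,.058,.004),(0,.05,.038),(0,.006,.038)])
a=R.from_euler('z',.203).as_matrix()[:2,:2];P=np.c_[loc[:,:2]@a.T+c[:2],loc[:,2]];p=proj(f,P);print(p.round(1))
u0,v0=p.min(0).astype(int)-10;u1,v1=p.max(0).astype(int)+10;print(u0,v0,u1,v1)
im=f['pixels'][:,:,::-1][v0:v1,u0:u1].copy();k=5;im=cv2.resize(im,None,fx=k,fy=k,interpolation=cv2.INTER_CUBIC)
for q in p: cv2.drawMarker(im,tuple(int(t) for t in (q-[u0,v0]+.5)*k),(0,255,0),0,10)
print(im.shape);cv2.imwrite('pics/c4.png',im[:600,:800])
E
```

```text
time_s: 14.2
tool_pos: [0.521, 0.1218, 0.2273]
orientation: [-0.0, 0.631, 0.776, 0.0]
ft_force: [0.5, -0.7, -0.1]
finger_gap: 0.0513
grip_force: 0.0
shift [-0.     -0.0007  0.1973] n50 3.9 head 1.7745 q6 1.595 tilt z [-0.  0. -1.]
twist 0.0007
[[300.6 144.8]
 [223.1 212.1]
 [312.3 128.4]
 [307.4 226.4]
 [213.5 226.1]
 [209.2 128. ]
 [260.7 140.9]
 [260.6 183.1]]
199 118 322 236
(590, 615, 3)
```

View pics/c4.png

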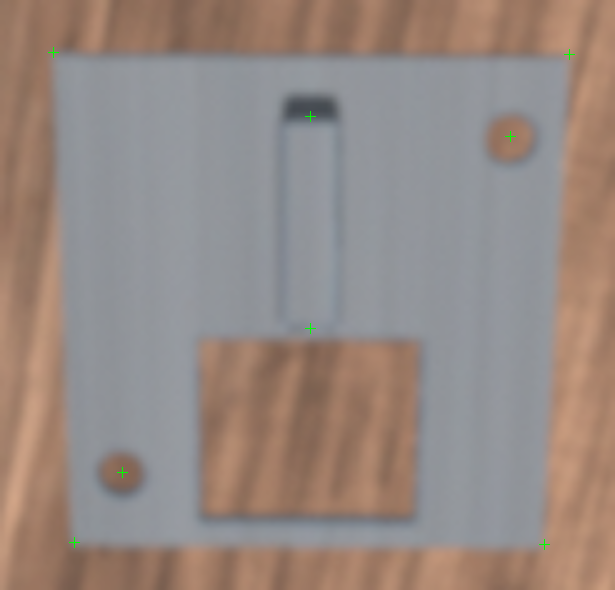

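The cover lies flat and every mark agrees within about 0.5 px. I'll turn half round here and view it from the reversed heading too. That cancels the camera bias for the pin fit.

```bash
python3 -m handwheel '[[0.6,0,0,0,-0.14],[0.6,0,0,0,-0.14],[0.6,0,0,0,-0.14],[0.6,0,0,0,-0.14],[0.6,0,0,0,-0.14],[0.6,0,0,0,-0.14],[0.6,0,0,0,-0.14],[0.6,0,0,0,-0.14]]' >/dev/null; python3 -m handwheel '[[0.6,0,0,0,-0.14],[0.6,0,0,0,-0.14],[0.6,0,0,0,-0.14],[0.6,0,0,0,-0.14],[0.6,0,0,0,-0.14],[0.6,0,0,0,-0.14],[0.6,0,0,0,-0.14],[0.6,0,0,0,-0.14]]' >/dev/null;  python3 -m handwheel '[[0.6,0,0,0,-0.14],[0.6,0,0,0,-0.14],[0.6,0,0,0,-0.14],[0.6,0,0,0,-0.14],[0.6,0,0,0,-0.14],[0.6,0,0,0,-0.14],[0.6,0,0,0,-0.0616],[0.6,0,0,0,0]]'
cat >> h.py <<'E'
def holes(f,guess,z):
    "refine cover pose from dark plate silhouette: edges via subpixel corners at predicted plate+window corners and hole centroids"
    loc=np.array([(.056,.058,z),(.056,-.058,z),(-.056,-.058,z),(-.056,.058,z),(.0255,-.0515,z),(-.0255,-.0515,z),(.0255,-.0065,z),(-.0255,-.0065,z)])
    g=cv2.cvtColor(f['pixels'],cv2.COLOR_RGB2HSV)[:,:,1]
    x=np.array(guess,float)
    for _ in range(3):
        a=R.from_euler('z',x[2]).as_matrix()[:2,:2];P=np.c_[loc[:,:2]@a.T+x[:2],loc[:,2]]
        p=proj(f,P).astype(np.float32).reshape(-1,1,2)
        q=cv2.cornerSubPix(g,p.copy(),(5,5),(-1,-1),(3,50,.01)).reshape(-1,2)
        x,r=fit(f,loc,q,x)
    return x,r
E
python3 - <<'E'
from h import *
go(.5205,.1208,.03,S[2]-np.pi/2)
f=snap('wrist','w3')
g=[.526,.0934,.203]
for n in('w2','w3'):
    x,r=holes(pickle.load(open(f'pics/{n}.pkl','rb')),g,.004);print(n,x,r.round(1).tolist())
E
```

```text
time_s: 16.65
tool_pos: [0.5216, 0.1199, 0.2272]
orientation: [0.0, 0.775, -0.632, -0.0]
ft_force: [0.4, 0.3, 0.1]
finger_gap: 0.0513
grip_force: 0.0
shift [-0.0011  0.0008  0.1972] n50 3.9 head -1.3685 q6 -1.547 tilt z [-0.  0. -1.]
twist -0.0007
w2 [0.52595348 0.09254792 0.196389  ] [[-0.2, 0.7], [-0.1, -0.2], [0.3, -0.5], [0.1, 0.9], [-0.0, 0.0], [-0.0, 0.0], [0.8, -0.5], [-0.8, -0.5]]
w3 [0.5256939  0.09276034 0.19683809] [[0.1, -0.2], [0.2, 0.3], [-0.3, 0.4], [-0.2, -0.6], [-0.8, -0.8], [1.1, -0.6], [-0.6, 0.9], [0.8, 0.7]]
```

The two headings agree to 0.3 mm, so the camera bias is negligible. Next I'll refine the stop pose from its base corners, which are visible against the wood in w0.

Run:
```python
from h import *
f=pickle.load(open('pics/w0.pkl','rb'))
hsv=cv2.cvtColor(f['pixels'],cv2.COLOR_RGB2HSV)
z=.010;loc=np.array([(.056,.059,z),(-.056,.059,z),(.056,-.131,z),(-.056,-.131,z),(.056,.058,.06),(-.056,.058,.06),(.056,-.058,.06),(-.056,-.058,.06)])
pl=cv2.cvtColor(f['pixels'],cv2.COLOR_RGB2GRAY)
for nm,use,ch in [('base S',[0,1,2,3],hsv[:,:,1]),('base gray',[0,1,2,3],pl),('plate gray',[4,5,6,7],pl)]:
  x=np.array(S)
  for _ in range(3):
    a=R.from_euler('z',x[2]).as_matrix()[:2,:2];P=np.c_[loc[use,:2]@a.T+x[:2],loc[use,2]]
    p=proj(f,P).astype(np.float32).reshape(-1,1,2);q=cv2.cornerSubPix(ch,p.copy(),(4,4),(-1,-1),(3,50,.01)).reshape(-1,2)
    x,r=fit(f,loc[use],q,x)
  print(nm,x.round(5),r.round(1).tolist(),((q-[185,120]+.5)*3.16).round(0).tolist())
g=[.5258,.09265,.1966];c=np.array(g[:2])+.028*np.array([-np.sin(g[2]),np.cos(g[2])]);print(c);go(*c,.0165,g[2]-np.pi/2)
```

```text
base S [ 0.57591 -0.07824  0.20487] [[0.2, 0.2], [-0.2, 0.3], [-0.4, -0.1], [0.4, -0.6]] [[401.0, 17.0], [74.0, 27.0], [396.0, 503.0], [111.0, 512.0]]
base gray [ 0.57683 -0.07899  0.19444] [[0.1, 0.1], [-0.4, -0.9], [0.7, 0.4], [-0.3, 0.5]] [[405.0, 22.0], [79.0, 32.0], [391.0, 505.0], [112.0, 510.0]]
plate gray [ 0.57612 -0.07868  0.21437] [[0.6, 0.2], [-1.1, -0.2], [0.1, -0.0], [0.1, 0.1]] [[422.0, 42.0], [50.0, 59.0], [420.0, 395.0], [81.0, 408.0]]
[0.52033059 0.12011062]
shift [-0.0004  0.0011  0.2107] n50 4.2 head -1.3709 q6 -1.545 tilt z [-0. -0. -1.]
twist 0.0033
```

```bash
python3 -m handwheel '[[0.6,0,0.001,0.045,0.003],[0.6,0,0,0.045,0],[0.6,0,0,0.045,0],[0.6,0,0,0.04,0],[0.6,0,0,0.02,0],[0.6,0,0,0.015,0],[0.6,0,0,0,0],[0.6,0,0,0,0]]' && python3 -m handwheel '[[0,0,0,0,0],[0,0,0,0,0],[0,0,0,0,0],[0,0,0,0,0],[0,0,0,0,0],[0,0,0,0,0]]'
python3 - <<'E'
from h import *
go(.52033,.12011,.0165,.1966-np.pi/2)
E
```

```text
time_s: 17.5
tool_pos: [0.5205, 0.1204, 0.0177]
orientation: [0.0, 0.774, -0.634, -0.0]
ft_force: [-0.6, 0.1, -0.1]
finger_gap: 0.0514
grip_force: 0.0
time_s: 18.1
tool_pos: [0.5209, 0.1208, 0.0182]
orientation: [-0.001, 0.774, -0.633, 0.0]
ft_force: [-1.3, -1.1, 8.5]
finger_gap: 0.0104
grip_force: 60.0
shift [0.0006 0.0007 0.0017] n50 0.0 head -1.371 q6 -1.543 tilt z [ 0.001  0.    -1.   ]
twist 0.0032
```

```bash
python3 -m handwheel '[[0,0,0,-0.02,0],[0,0,0,-0.04,0],[0,0,0,-0.04,0],[0,0,0,-0.04,0],[0,0,0,0,0.14],[0,0,0,0,0.14],[0,0,0,0,0.14],[0,0,0,0,0.14]]' ; python3 -m handwheel '[[0,0,0,0,0.14],[0,0,0,0,0.14],[0,0,0,0,0.14],[0,0,0,0,0.14],[0,0,0,0,0.14],[0,0,0,0,0.14],[0,0,0,0,0.14],[0,0,0,0,0.14]]' >/dev/null; python3 -m handwheel '[[0,0,0,0,0.14],[0,0,0,0,0.14],[0,0,0,0,0.14],[0,0,0,0,0.14],[0,0,0,0,0.14],[0,0,0,0,0.14],[0,0,0,0,0.14],[0,0,0,0,0.14]]' >/dev/null;  python3 -m handwheel '[[0,0,0,0,0.14],[0,0,0,0,0.14],[0,0,0,0,0.06],[0,0,0,0,0],[0,0,0,0,0]]'
python3 - <<'E'
from h import *
go(.58207,-.1065,.13,S[2]+np.pi/2)
E
```

```text
time_s: 18.9
tool_pos: [0.5202, 0.1207, 0.1576]
orientation: [0.0, -0.567, 0.824, -0.0]
ft_force: [-0.1, -0.5, -2.8]
finger_gap: 0.0108
grip_force: 59.0
time_s: 21.0
tool_pos: [0.5203, 0.1207, 0.1574]
orientation: [0.0, 0.632, 0.775, 0.0]
ft_force: [-0.6, 0.3, -2.2]
finger_gap: 0.0106
grip_force: 59.0
shift [-0.235   0.0146  0.0274] n50 4.7 head 1.7745 q6 1.595 tilt z [ 0. -0. -1.]
twist 0.0007
```

```bash
python3 -m handwheel '[[0,-0.047,0.003,0,0],[0,-0.047,0.003,0,0],[0,-0.047,0.003,0,0],[0,-0.047,0.003,0,0],[0,-0.047,0.0026,0.02,0],[0,0,0,0,0],[0,0,0,0,0],[0,0,0,0,0]]'
python3 - <<'E'
from h import *
go(.58207,-.1065,.071,S[2]+np.pi/2)
f=snap('wrist','w4');zb=get_obs()['tool_pos'][2]-.0149
x,r=holes(f,[.5763,-.0785,.203+np.pi],zb+.004);print(x[:2],x[2]-np.pi,r.round(1).tolist())
E
```

```text
time_s: 21.8
tool_pos: [0.5814, -0.105, 0.138]
orientation: [-0.0, 0.632, 0.775, 0.0]
ft_force: [-0.2, 0.5, -2.1]
finger_gap: 0.0107
grip_force: 59.1
shift [-0.0017  0.0004  0.067 ] n50 1.3 head 1.7738 q6 1.189 tilt z [ 0.  0. -1.]
twist -0.0
[ 0.57565196 -0.07798338] 0.20519245543663311 [[-1.1, 3.0], [-2.4, -1.2], [1.9, -0.9], [1.2, 2.9], [0.9, 1.3], [-1.1, 1.2], [1.2, -1.0], [-0.9, -0.8]]
```

```bash
python3 -m handwheel '[[0,-0.0015,0.0005,0.01,0],[0,0,0,0.02,0],[0,0,0,0.015,0],[0,0,0,0.009,0],[0,0,0,0,0],[0,0,0,0,0],[0,0,0,0,0]]'
python3 - <<'E'
from h import *
go(.58207,-.1065,.071,S[2]+np.pi/2)
E
```

```text
time_s: 22.55
tool_pos: [0.5827, -0.1069, 0.0846]
orientation: [0.001, 0.632, 0.775, 0.0]
ft_force: [-0.1, 0.4, -2.4]
finger_gap: 0.0104
grip_force: 59.0
shift [ 0.0005 -0.0006  0.0136] n50 0.3 head 1.7726 q6 1.188 tilt z [ 0.001 -0.    -1.   ]
twist -0.0012
```

```bash
python3 -m handwheel '[[0,0.0003,-0.0004,0.004,0],[0,0,0,0,0]]'; python3 -m handwheel '[[0,0,0,0.002,0],[0,0,0,0,0]]';python3 -m handwheel '[[0,0,0,0.002,0],[0,0,0,0,0]]'
```

```text
time_s: 22.75
tool_pos: [0.5816, -0.1067, 0.0796]
orientation: [-0.0, 0.632, 0.775, -0.0]
ft_force: [0.5, -0.4, -2.5]
finger_gap: 0.0108
grip_force: 59.1
time_s: 22.95
tool_pos: [0.5816, -0.1067, 0.0776]
orientation: [-0.0, 0.632, 0.775, -0.0]
ft_force: [0.1, -0.4, -2.7]
finger_gap: 0.0106
grip_force: 59.1
time_s: 23.15
tool_pos: [0.5816, -0.1067, 0.0755]
orientation: [-0.0, 0.632, 0.775, -0.0]
ft_force: [0.5, 0.5, -2.6]
finger_gap: 0.0111
grip_force: 59.1
```

```bash
python3 -m handwheel '[[0,0,0,0.001,0],[0,0,0,0,0]]'; python3 -m handwheel '[[0,0,0,0.001,0],[0,0,0,0,0]]'
```

```text
time_s: 23.35
tool_pos: [0.5816, -0.1067, 0.0746]
orientation: [-0.0, 0.632, 0.775, -0.0]
ft_force: [-1.2, 0.3, -3.2]
finger_gap: 0.0106
grip_force: 59.1
time_s: 23.55
tool_pos: [0.5818, -0.1067, 0.0743]
orientation: [0.0, 0.632, 0.775, 0.0]
ft_force: [-2.3, 0.3, 4.2]
finger_gap: 0.011
grip_force: 60.2
```

```bash
python3 -m handwheel '[[0.5,0,0,0,0],[0.5,0,0,0,0],[0.5,0,0,0,0],[0.5,0,0,0,0],[0.5,0,0,0,0],[0.5,0,0,-0.02,0],[0.5,0,0,-0.04,0],[0.5,0,0,-0.04,0]]';python3 -m handwheel '[[0.5,0.04,0,-0.03,0],[0.5,0.04,0,-0.03,0],[0.5,0,0,0,0],[0.5,0,0,0,0],[0.5,0,0,0,0]]'
python3 - <<'E'
from h import *
f=snap('wrist','w5');s=snap('scene','s5')
x,r=holes(f,[.5763,-.0785,.203+np.pi],.06);print(x[:2],x[2]-np.pi,r.round(1).tolist())
P=np.array([[*st(a,b),c] for a,b,c in [(0,0,.06)]]);u,v=proj(f,P)[0].astype(int)
v=max(v,90)
a=cv2.imread('pics/w5.png')[max(0,v-110):v+110,max(0,u-73):u+73];b=cv2.imread('pics/s5.png')[205:310,240:345]
cv2.imwrite('pics/c5.png',np.hstack([cv2.resize(a,(398,600)),cv2.resize(b,(400,600))]))
E
```

```text
time_s: 24.35
tool_pos: [0.5811, -0.1066, 0.1746]
orientation: [-0.001, 0.632, 0.775, -0.0]
ft_force: [1.5, -0.8, 0.3]
finger_gap: 0.0429
grip_force: 0.0
time_s: 24.85
tool_pos: [0.5655, -0.0289, 0.2328]
orientation: [-0.0, 0.633, 0.775, -0.0]
ft_force: [0.4, 0.3, 0.4]
finger_gap: 0.0429
grip_force: 0.0
[ 0.57653185 -0.07924443] 0.21120933092593042 [[0.1, 0.1], [0.2, 0.4], [-0.2, -0.7], [-3.3, 1.2], [-0.5, 0.3], [0.2, -0.0], [1.4, -0.2], [0.1, -1.0]]
```

View pics/c5.png

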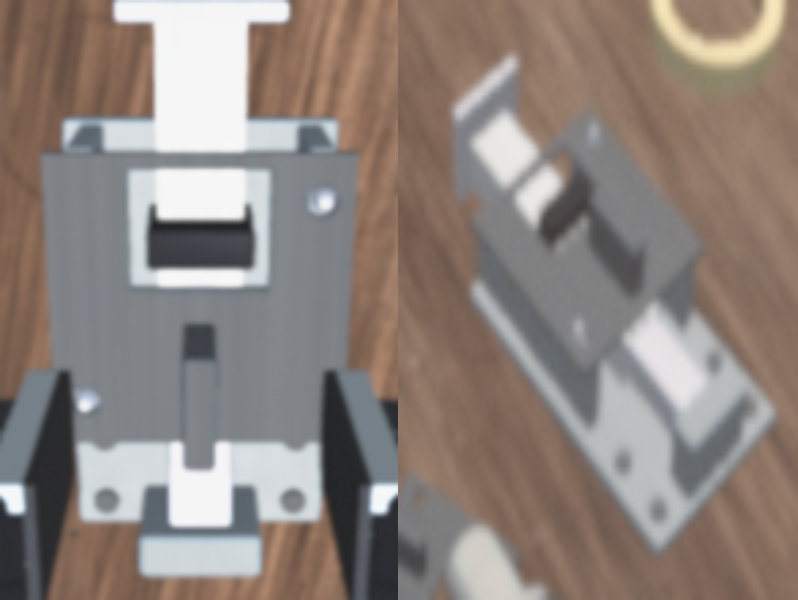

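The cover sits on both pins, at (322,200) and (88,402) in the left crop. Its window is round the collar at its new place, the rib is on the -y half, and the robot is clear. I'm handing in.

```bash
python3 -c "
from cell import *
print(sign_off())"
```

```text
the job is handed in; nothing more can be done
None
```

I handed the job in at about 25 s of the 69 s allowed: the sleeve is locked in its second hole with the button up, and the cover is back on both pins, turned half round. My last pictures and measurements support this, but the hand-in returned no verdict.

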